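Deburr the pipe end and blow it clean

TASK

Take the square-handled deburring tool from the wooden block and, keeping it in line with the pipe that leans in the vise, run its cone blade slowly all the way round the inner edge of the pipe's mouth: start at the highest point of the rim, go clockwise as seen looking into the mouth, press lightly and without a break until you are back at the top. Then stand the tool back in the hole it came from and let go, and give a puff of air: push the knob of the valve's slide to its end stop and let it go there so that it snaps back. Leave the scraper, can, jar and mug where they are.

Things in the scene. Friction and masses are not known exactly. Their poses are not given: they have to be found in the camera images.
- tool_grip (a point): Deburring tool (110 g) standing blade-down in one hole of the wooden block: this point is the middle of its black square handle, 20 x 20 mm across and 65 mm long; z points up along the tool's axis, away from the blade, x and y are square to the handle's flats. It stands loosely: the nose has up to 7 mm of side play in the hole.
- tool: The same tool; origin 37.5 mm below the handle's middle, at the underside of the round flange (42 mm across, 5 mm thick) that sits just under the handle and rests on the block's top; below it a nose 16 mm across, 17 mm long, then the blade, whose tip is 45 mm below this origin.
- blade_edge (a point): Point on the axis of the tool's steel cone blade, 78.5 mm below the handle's middle, where the cone is 12 mm across. The cone (90 degrees between its sides) widens from 4 mm across at its tip, 4 mm beyond this point, to 22 mm, 5 mm before this point. With its axis 19 mm from the pipe's axis and this point level with the mouth, the cone rests on the bore's edge.
- blade: The blade; axes as the tool's, origin at the flange's underside when not pressed in. It is sprung: pressed along the tool's axis it yields up to 12 mm into the tool, with 2 N at first touch, 0.4 N more per mm, hard at the end; 4 to 6 mm of yield is a good light pressure and takes up errors of position. It need not be turned about its axis.
- mouth (a point): Centre of the open upper end of a steel pipe (bore 50 mm, outside 60 mm, end square), about 150 mm above the bench; z points out of the mouth along the pipe's axis, leaning 24 to 36 degrees from vertical, roughly towards the robot; x points to the highest point of the rim: clockwise seen looking into the mouth runs +x, -y, -x, +y, +x.
- pipe: The pipe (130 mm long) with its clamp; origin on the pipe's axis 60 mm below the mouth, 100 mm above the bench, axes as mouth. The clamp round it is 72 x 88 mm and ends 43 mm below the mouth; the vise's cheeks, 120 mm over their outsides, rise to 126 mm. Its tilt is locked by stiff friction.
- block: Wooden tool block, 70 (x) x 150 (y) x 70 mm high, fixed to the bench; origin at the centre of its underside. Two holes 30 mm wide and 62 mm deep in its top, 40 mm either side of the centre along y; one holds the deburring tool, the other the scraper.
- valve: Aluminium air valve block, 140 (x) x 70 (y) x 40 mm high, two rails on top up to 46 mm; fixed to the bench; origin at the centre of its underside. The slide on its top moves along +x of this frame.
- slide_knob (a point): Middle of the black upright knob on the valve's slide: 22 mm along the way of travel, 30 mm across and 34 mm high, from 45.5 to 79.5 mm above the bench (this point at 62.5 mm). It is pushed along +x; axes as the valve's.
- slide (a joint): Travel of the slide in m: 0 at rest, 0.040 at the end stop, along the valve's +x. A spring drives it back, 2.6 N at rest and 7.8 N at the end, damped by 30 N per m/s.
- scraper_mid (a point): Bystander: scraper standing in the block's other hole; its black handle is a round stem 18 mm across with a ball 38 mm across on top, 84 mm high over all above the block; flange 42 mm; this point is 37.5 mm above the block's top.
- can_mid (a point): Bystander: closed upright steel can, 66 mm across, 140 mm high; its middle.
- jar_mid (a point): Bystander: closed glass jar, 72 mm across, 95 mm high; its middle.
- mug_mid (a point): Bystander: white cup, 76 mm across, 90 mm high; its middle.
There are look-alikes about, which are no part of the job. Leave any blue or turquoise look-alike of the valve alone.

How it is judged (in metres and radians):
On the way, in this order (a step that is already met when the one before it is completed fails the run):
1. the blade presses on the bore's edge at the top of the rim (seen looking into the mouth), tool in line with the pipe (x of blade_edge in the frame of mouth between 0.0073 and 0.026 m and y of blade_edge in the frame of mouth between -0.0073 and 0.0073 m and z of blade_edge in the frame of mouth between -0.009 and 0.003 m and contact force between blade and pipe above 0.8 N and angle between the z axis of tool_grip and the z axis of mouth, either way round below 0.26 rad), for 0.2 s.
2. the blade presses on the bore's edge at the upper right of the rim (seen looking into the mouth), tool in line with the pipe (x of blade_edge in the frame of mouth between 0 and 0.026 m and y of blade_edge in the frame of mouth between -0.026 and -0.0073 m and z of blade_edge in the frame of mouth between -0.009 and 0.003 m and contact force between blade and pipe above 0.8 N and angle between the z axis of tool_grip and the z axis of mouth, either way round below 0.26 rad), for 0.4 s.
3. the blade presses on the bore's edge at the lower right of the rim (seen looking into the mouth), tool in line with the pipe (x of blade_edge in the frame of mouth between -0.026 and 0 m and y of blade_edge in the frame of mouth between -0.026 and -0.0073 m and z of blade_edge in the frame of mouth between -0.009 and 0.003 m and contact force between blade and pipe above 0.8 N and angle between the z axis of tool_grip and the z axis of mouth, either way round below 0.26 rad), for 0.4 s.
4. the blade presses on the bore's edge at the bottom of the rim (seen looking into the mouth), tool in line with the pipe (x of blade_edge in the frame of mouth between -0.026 and -0.0073 m and y of blade_edge in the frame of mouth between -0.0073 and 0.0073 m and z of blade_edge in the frame of mouth between -0.009 and 0.003 m and contact force between blade and pipe above 0.8 N and angle between the z axis of tool_grip and the z axis of mouth, either way round below 0.26 rad), for 0.2 s.
5. the blade presses on the bore's edge at the lower left of the rim (seen looking into the mouth), tool in line with the pipe (x of blade_edge in the frame of mouth between -0.026 and 0 m and y of blade_edge in the frame of mouth between 0.0073 and 0.026 m and z of blade_edge in the frame of mouth between -0.009 and 0.003 m and contact force between blade and pipe above 0.8 N and angle between the z axis of tool_grip and the z axis of mouth, either way round below 0.26 rad), for 0.4 s.
6. the blade presses on the bore's edge at the upper left of the rim (seen looking into the mouth), tool in line with the pipe (x of blade_edge in the frame of mouth between 0 and 0.026 m and y of blade_edge in the frame of mouth between 0.0073 and 0.026 m and z of blade_edge in the frame of mouth between -0.009 and 0.003 m and contact force between blade and pipe above 0.8 N and angle between the z axis of tool_grip and the z axis of mouth, either way round below 0.26 rad), for 0.4 s.
7. the blade presses on the bore's edge at the top again of the rim (seen looking into the mouth), tool in line with the pipe (all of step 1), for 0.2 s.
8. the deburring tool stands back in its own hole, let go (distance of tool_grip from where it was at the start of the episode below 0.015 m and angle between tool_grip's own z axis and vertical below 0.15 rad and linear speed of tool below 0.02 m/s and contact force between the fingers and tool below 0.05 N), for 0.2 s.
9. the slide is pushed to the end of its travel (value of joint slide above 0.037 m and contact force between anything else and valve above 0.5 N), for 0.1 s.
10. the slide is let go suddenly, while still beyond the middle of its travel (value of joint slide above 0.018 m and contact force between anything else and valve below 0.05 N).
At the end, for the whole second after the job is handed in: The deburring tool stands upright (within 0.15 rad), released and at rest, in the hole it came from, its handle's middle within 15 mm of where it began; the slide is back within 3 mm of its start and untouched; scraper, can, jar and mug are within 25 mm of where they began (all of step 8 and value of joint slide below 0.003 m and contact force between anything else and valve below 0.05 N and distance of each of can_mid, jar_mid, mug_mid, scraper_mid from where it was at the start of the episode below 0.025 m).
It fails at once if the can is moved more than 25 mm (distance of can_mid from where it was at the start of the episode above 0.025 m).
It fails at once if the jar is moved more than 25 mm (distance of jar_mid from where it was at the start of the episode above 0.025 m).
It fails at once if the mug is moved more than 25 mm (distance of mug_mid from where it was at the start of the episode above 0.025 m).
It fails at once if the scraper is moved more than 25 mm (distance of scraper_mid from where it was at the start of the episode above 0.025 m).
It fails at once if the blade is pressed on the pipe with more than 25 N (contact force between blade and pipe above 25 N).
It also fails if it takes over 72 s, if anything falls off the work surface, if the arm or the gripper's body presses on something with over 40 N, if the wrist force passes 120 N, or if a joint passes its speed limit or range.

ROBOT

A 6-joint arm with a two-finger parallel gripper is mounted at the origin on the work surface. World frame = base frame: x ahead of the robot, y to its left, z up, the work surface at z = 0. Lengths are in m, angles in degrees, forces in N, time in s.
With the tool pointing down it reaches from about 0.25 to 0.725 m from the base axis. Payload 9.7 kg.
Tool frame: the origin (TCP) lies midway between the tips of the shut fingers; the grasp point (between the pads) lies 19 mm behind it; z points along the fingers, y is the line along which they close (so a half turn about z gives the same grasp; the last joint's range is limited). The gripper opens to 85 mm and grips with 20 to 120 N. Pads are 22 mm wide; open, the fingers measure 114 mm over their backs; the gripper's body (76 mm by 85 mm) begins 54 mm behind the grasp point. The pads swing forward as they close: fully open they stand 13 mm farther back than shut.
Start: joints at [63.426, 4.979, 10.078, 95.1, 0, 90], TCP at [0.246, 0.492, 0.202] pointing down, gripper open.
Joint ranges: [-179.16, 179.16], [-48.56, 103.87], [-65.8, 70.77], [-126.05, 130.52], [-82.76, 87.17], [-180, 180]. Speed limits (degrees/s): [127.2, 127.2, 147.25, 180, 180, 180].

INTERFACE

Orientations are given as [roll, pitch, yaw] about the fixed x, y, z axes, in that order (R = Rz(yaw) Ry(pitch) Rx(roll)).
In Python, from workcell import bot gives the robot as it stands.
- The arm moves only by the shell command python3 -m crank 'ROWS' [FORCE]. ROWS is JSON, a list of rows, each an object with "gripper": the finger opening in mm, from 0 to 85.4; "travel": the shift along the tool's x, y, z in mm, a list of three; "twist": the turn, a rotation vector about the tool's x, y, z in rad, a list of three. In form: [{"gripper": gripper, "travel": [tx, ty, tz], "twist": [rx, ry, rz]}, ...]. A call has 1 to 12 rows; each row shifts and turns the commanded pose from where the row before left it, along the tool's axes as they then stand; what a row does not reach is not made up. A row lasts 1/8 s, in which the tool goes at most 62.5 mm and 10.7 degrees, less where a joint would pass 70% of its speed; a pose out of reach is approached as far as the arm can. A call is refused whole if a number of a shift passes 62.5 or a number of a turn 0.188, either way. A call with a gripper value outside its range is refused whole. The fingers move at their own pace and stop on an object; FORCE is the grip in N (left out, the last holds). Time passes only in rows, so rows that do not move let the fingers close. It gives the time, the measured TCP pose, the force, the opening and the grip force at its end, in the units of the state.
- bot.get_obs(): the state, without advancing time (a new reading comes with each control period).
- bot.camera(name): name is "scene" or "top"; returns the picture (480x640x3 uint8, red, green, blue); there is no depth.
- bot.calibration(name): a dict with "vfov" (degrees; the focal length in pixels is half the picture's height over the tangent of half this angle, whatever the lens; pixels are square), "cx", "cy" (the principal point, pixels), "k1" (the pictures are not rectified: a ray, as slopes to the right and down, at radius r is drawn at 1 + k1 r^2 times it, then the intrinsics apply), "camera_from_world" (4x4, takes a point from world to camera coordinates). Camera axes: x right, y down, z forward; pixel columns grow to the right and rows downward; lengths in m; the calibration is good to about 2 mm. A picture is of the moment at which its call begins. calibration takes no time and is no camera call.
- bot.job_done(): hands the job in; it is judged then, once.
The state is a dict: "time": time; "q": joint angles; "qd": joint speeds; "joint_efforts": joint torques, N m; "ee_pos": TCP position; "tcp_rot": TCP orientation; "wrist_force": force on the tool from outside, world axes, zero at the start; "torque": the same for the moment, N m; "opening": finger opening in m; "grasp_force": force on a finger pad.
Only numpy, scipy, OpenCV 4.12 (cv2) and the standard library are available. Lean on these libraries where they do the work, as an engineer would, in place of code of your own. Each camera call takes 0.05 s, during which the arm holds its last target. There are 200 camera calls.

## Working session

There is one attempt and no reset: what is moved stays moved. The work goes in short steps, Python scripts to look and compute and a shell command to move; the robot and the scene stay as the last step left them, time stands still between calls to the robot, and variables do not carry over. Pictures are saved under pics/ and viewed, at most 10 in all, crops included, and the job is handed in when it is done.

```bash
mkdir -p pics; ls
cat > h.py <<'E'
import numpy as np, cv2
from scipy.spatial.transform import Rotation as R
from workcell import bot
def cal(n):
    c=bot.calibration(n); f=240/np.tan(np.radians(c['vfov']/2)); return c,f,np.array(c['camera_from_world'])
def ray(n,u,v):
    c,f,M=cal(n); x=np.array([(u-c['cx'])/f,(v-c['cy'])/f]); s=x.copy()
    for _ in range(20): s=x/(1+c['k1']*(s@s))
    d=M[:3,:3].T@np.array([*s,1.]); o=-M[:3,:3].T@M[:3,3]; return o,d/np.linalg.norm(d)
def onz(n,u,v,z):
    o,d=ray(n,u,v); return o+d*(z-o[2])/d[2]
def proj(n,p):
    c,f,M=cal(n); q=M[:3,:3]@np.array(p)+M[:3,3]; s=q[:2]/q[2]; s=s*(1+c['k1']*(s@s)); return s*f+[c['cx'],c['cy']]
def tri(a,b):
    o1,d1=ray('scene',*a); o2,d2=ray('top',*b)
    A=np.stack([d1,-d2],1); t=np.linalg.lstsq(A,o2-o1,rcond=None)[0]
    p,q=o1+d1*t[0],o2+d2*t[1]; return (p+q)/2,np.linalg.norm(p-q)
def save(n,f):
    im=bot.camera(n); cv2.imwrite('pics/'+f+'.png',im[:,:,::-1]); return im
def pose():
    s=bot.get_obs(); return s
E
python3 - <<'E'
from h import *
for n in ('scene','top'):
    save(n,n+'0'); c,f,M=cal(n); print(n,c['vfov'],c['k1'],c['cx'],c['cy'],(-M[:3,:3].T@M[:3,3]).round(3),M[:3,:3].round(2).tolist())
s=bot.get_obs(); print(s)
E
```

```text
pics
scene 48.42703710667608 0.03442369995443721 322.32491988799717 232.420737867112 [1.07  0.425 1.06 ] [[-0.69, 0.73, -0.0], [0.58, 0.54, -0.61], [-0.44, -0.42, -0.8]]
top 43.68131440762699 -0.14916672003663228 322.70624001984515 246.65899501080813 [ 0.326 -0.048  1.73 ] [[0.02, -1.0, -0.0], [-0.99, -0.02, -0.14], [0.14, 0.01, -0.99]]
{'time': 0.1, 'q': array([ 6.34262263e+01,  5.00847591e+00,  1.00378686e+01,  9.50997576e+01,
       -1.84485269e-04,  8.99992446e+01]), 'qd': array([-0.05981356, -0.04947366,  0.15195431,  0.11951677,  0.05632692,
       -0.15317734]), 'joint_efforts': array([-9.23398475e-04, -5.21562517e+01,  4.65652263e+01,  1.60179340e-02,
       -4.23426798e-05, -6.37387444e-06]), 'ee_pos': array([0.24593176, 0.49167411, 0.20143885]), 'tcp_rot': array([-1.79929635e+02,  1.83557371e-04,  1.53426982e+02]), 'wrist_force': array([0.32497787, 1.03832177, 0.2325643 ]), 'torque': array([ 0.0336372 , -0.04082281,  0.05571354]), 'grasp_force': 0.0, 'opening': 0.08529299958518231}
```

View pics/scene0.png

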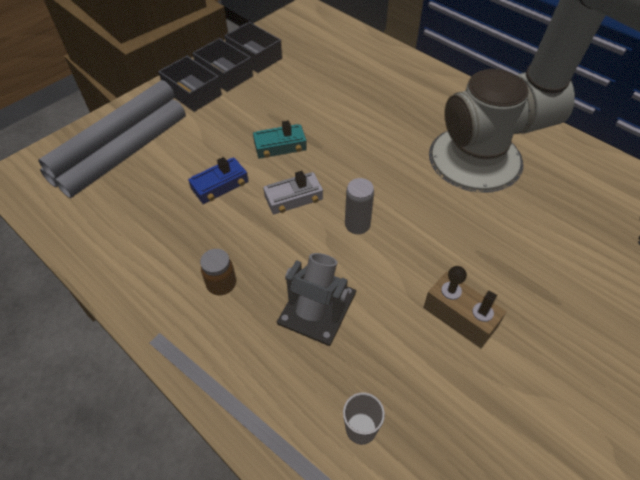

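View pics/top0.png

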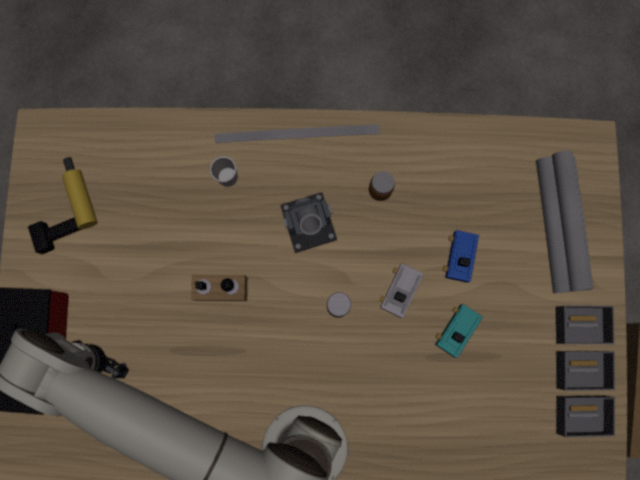

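Candidates for the tool are two handles in the block. One is at scene (486,305) / top (202,287): square-topped, no ball. The other is at scene (456,278) / top (229,285): ball-topped, so it is the scraper. There are three valves: blue at scene (218,180), turquoise (280,140) and silver (293,190). Silver is the one I want. The pipe mouth is at scene (320,262) / top (311,223). The loose pipes at far left and the dark bins are decoys. I'll check the choice in one composite close crop.

Run:
```python
import cv2,numpy as np
s=cv2.imread('pics/scene0.png');t=cv2.imread('pics/top0.png')
def c(i,u,v,h): return cv2.resize(i[v-h:v+h,u-h:u+h],(266,266),interpolation=cv2.INTER_CUBIC)
a=np.hstack([c(s,465,300,45),c(s,320,285,45),c(s,293,192,35)])
b=np.hstack([c(t,218,287,30),c(t,311,221,32),c(t,402,290,30)])
cv2.imwrite('pics/crop1.png',cv2.convertScaleAbs(np.vstack([a,b]),alpha=1.7))
```

```text
(no output)
```

View pics/crop1.png

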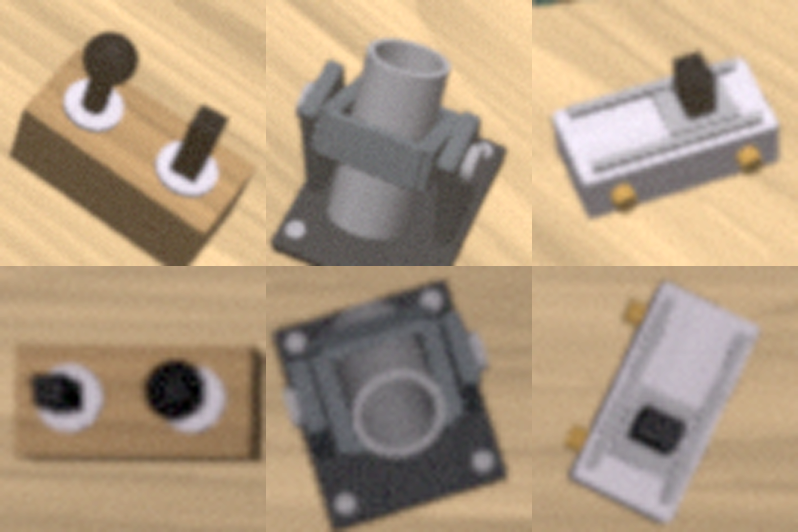

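The crops confirm it. The square handle with a white flange is the right-hand one in the scene view, and the ball-topped handle is the scraper. The pipe mouth is at about scene (322.7,260) / top (311,224). On the silver valve the knob sits towards the near end, so +x points away from the robot. Next I turn these into positions.

Run:
```python
from h import *
S=cv2.imread('pics/scene0.png');T=cv2.imread('pics/top0.png')
S8=lambda x,y:(420+x/2.956,255+y/2.956)
T8=lambda x,y:(188+x/4.433,257+(y-266)/4.433)
# flanges: bright, low saturation
def white(I,u,v,h,th):
    g=I[v-h:v+h,u-h:u+h].astype(int); m=((g.min(2)>th)&(g.max(2)-g.min(2)<35)).astype(np.uint8)
    c=max(cv2.findContours(m,0,2)[0],key=cv2.contourArea); return c.reshape(-1,2)+[u-h,v-h]
def black(I,u,v,h,th):
    g=I[v-h:v+h,u-h:u+h].astype(int); m=(g.max(2)<th).astype(np.uint8)
    c=max(cv2.findContours(m,0,2)[0],key=cv2.contourArea); return c.reshape(-1,2)+[u-h,v-h]
for n,I,u,v,h in(('scene',S,484,312,13),('top',T,203,287,10)):
    c=white(I,u,v,h,110 if n=='scene' else 90); p=np.array([onz(n,*q,.075)[:2] for q in c]); (x,y),r=cv2.minEnclosingCircle(p.astype(np.float32)*1000); print(n,'flange',x,y,r,len(c))
    c=black(I,u,v-(4 if n=='scene' else 0),h+8,55); rr=cv2.minAreaRect(c); print('handle rect',rr, c.min(0),c.max(0))
# block corners on top face scene / top (crop estimates)
print('block top pts', [onz('top',*T8(x,y),.07)[:2].round(3) for x,y in((15,345),(250,347),(15,455),(250,455))])
# mouth
P=lambda x,y:(279+(x-266)/4.156,189+(y-266)/4.156); Q=lambda x,y:(275+(x-266)/2.956,240+y/2.956)
m,e=tri(Q(407,60),P(398,413)); print('mouth',m,e)
b=[onz('top',*P(*q),.012)[:2] for q in((296,342),(345,503),(431,298),(482,460))]
for i in(0,2): d=b[i+1]-b[i]; print('lean az',np.degrees(np.arctan2(d[1],d[0])),np.linalg.norm(d))
d=b[2]-b[0];print('cross az',np.degrees(np.arctan2(d[1],d[0])),np.mean(b,0))
# valve
V=lambda x,y:(372+(x-532)/4.433,260+(y-266)/4.433)
v=[onz('top',*V(*q),.04)[:2] for q in((667,283),(757,325),(570,478),(670,520))]
print('valve',np.mean(v,0)); 
for a,c in((2,0),(3,1)): d=v[a]*-1+v[c]; print(np.degrees(np.arctan2(d[1],d[0])),np.linalg.norm(d))
VS=lambda x,y:(258+(x-532)/3.8,157+y/3.8)
print('knobtop',onz('top',*V(660,422),.0795), onz('scene',*VS(690,58),.0795))
# zoom
a=[cv2.resize(i[y:y+40,x:x+40],(400,400),interpolation=cv2.INTER_CUBIC) for i,x,y in((S,467,282),(T,183,267))]
b=[cv2.resize(S[245:305,285:345],(400,400),interpolation=cv2.INTER_CUBIC)]
cv2.imwrite('pics/crop2.png',cv2.convertScaleAbs(np.hstack(a),alpha=2.2))
cv2.imwrite('pics/crop3.png',cv2.convertScaleAbs(cv2.resize(S[240:330,270:360],(600,600),interpolation=cv2.INTER_CUBIC),alpha=2))
```

```text
scene flange 446.53668212890625 293.5380859375 20.683565139770508 40
handle rect ((486.5000305175781, 303.0000305175781), (8.944271087646484, 22.807889938354492), 26.56505012512207) [479 292] [495 314]
top flange 445.9065246582031 294.84503173828125 20.690555572509766 25
handle rect ((200.0, 285.5), (7.0, 10.0), 90.0) [195 282] [205 289]
block top pts [array([0.477, 0.33 ]), array([0.48, 0.18]), array([0.408, 0.327]), array([0.412, 0.178])]
mouth [ 0.61516061 -0.00352136  0.1438451 ] 0.0011973815231821386
lean az -161.51690250272685 0.12004906615885547
lean az -161.47723932180966 0.12142471926593297
cross az -70.23805797956616 [0.64771251 0.00769258]
valve [ 0.45004082 -0.26406077]
-25.77364374532137 0.14010317311980167
-23.669345160462136 0.13723305673515912
knobtop [ 0.43400126 -0.25516698  0.0795    ] [ 0.42793233 -0.26102667  0.0795    ]
```

View pics/crop2.png

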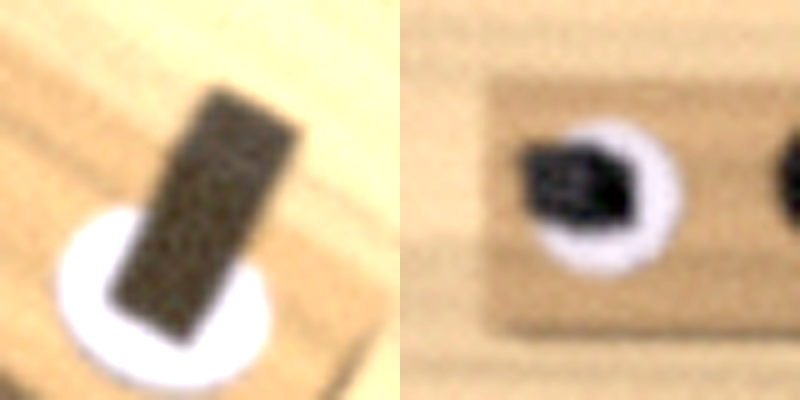

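View pics/crop3.png

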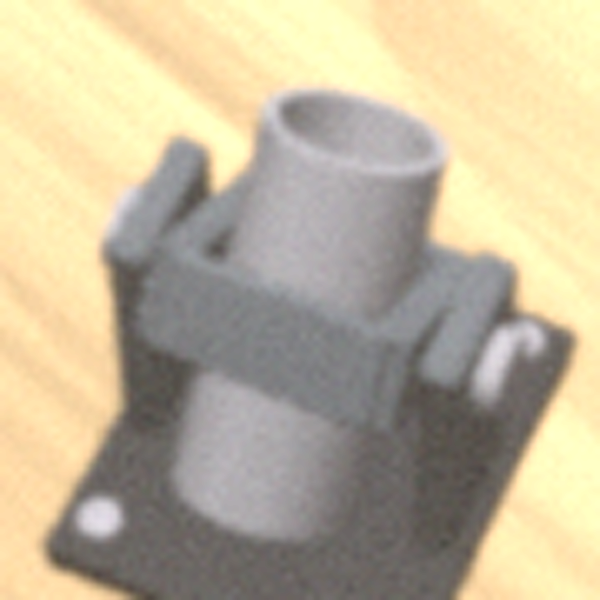

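The handle shows a single face to the scene camera, so its flats are about square to that view. The mouth ellipse is at about scene (323,260) and the pipe's left silhouette is clear. Next I compute the tilt and the handle yaw.

Run:
```python
from h import *
from scipy.optimize import brentq
Z=lambda x,y:(270+x/6.667,240+y/6.667)
az=np.radians(-161.0)
def tilt(a,b):
    n=np.cross(ray('scene',*Z(*a))[1],ray('scene',*Z(*b))[1])
    return np.degrees(brentq(lambda t:n@[np.cos(az)*np.sin(t),np.sin(az)*np.sin(t),np.cos(t)],-.3,1.4))
print('tilts',tilt((262,140),(175,470)),tilt((441,175),(412,270)),tilt((441,175),(357,480)))
# forward check of mouth for tilts: project rims, pipe bottom
T0=cv2.imread('pics/top0.png');S0=cv2.imread('pics/scene0.png')
# inner-bore/rim bright ring ellipse in top
g=cv2.resize(T0[189:253,279:343],None,fx=8,fy=8,interpolation=cv2.INTER_CUBIC)
for t in(26,30,33,36):
    t=np.radians(t); d=np.array([np.cos(az)*np.sin(t),np.sin(az)*np.sin(t),np.cos(t)])
    z=.1+.06*np.cos(t)
    a=onz('top',310.8,224.4,z);b=onz('scene',323.0,260.0,z); m=(a+b)/2
    x=np.array([0,0,1])-d*d[2];x/=np.linalg.norm(x);y=np.cross(d,x)
    print(np.degrees(t),a.round(4),b.round(4),'tb scene crop3', [((proj('scene',q)-[270,240])*6.667).round() for q in (m,m-.13*d)],'org',(m-.06*d).round(4))
H=lambda x,y:(467+x/10,282+y/10)
for (a,b,z) in(((108,298),(185,343),.075),((215,88),(298,130),.14)):
    p=onz('scene',*H(*a),z);q=onz('scene',*H(*b),z);e=q-p;print('edge',p[:2].round(4),q[:2].round(4),np.degrees(np.arctan2(e[1],e[0])),np.linalg.norm(e))
p=onz('top',183+20.0-0.0,0,0) if 0 else 0
```

```text
tilts 36.87679735808152 42.41944816971278 35.58810336057144
26.0 [ 0.6129 -0.0034  0.1539] [6.195e-01 6.000e-04 1.539e-01] tb scene crop3 [array([356., 123.]), array([284., 458.])] org [0.6411 0.0072 0.1   ]
29.999999999999996 [ 0.6132 -0.0034  0.152 ] [ 6.186e-01 -3.000e-04  1.520e-01] tb scene crop3 [array([356., 125.]), array([273., 473.])] org [0.6443 0.0079 0.1   ]
33.0 [ 0.6135 -0.0033  0.1503] [ 0.6177 -0.001   0.1503] tb scene crop3 [array([355., 127.]), array([265., 484.])] org [0.6465 0.0084 0.1   ]
36.0 [ 0.6139 -0.0033  0.1485] [ 0.6169 -0.0019  0.1485] tb scene crop3 [array([355., 129.]), array([257., 494.])] org [0.6487 0.0089 0.1   ]
edge [0.4547 0.2866] [0.4527 0.3039] 96.47503523626095 0.017395831955632466
edge [0.4406 0.2849] [0.4377 0.3021] 99.74476282207002 0.017390090185441836
```

```bash
cat >> h.py <<'E'
def rot(approach,yaz):  # tool z along approach, tool y near azimuth yaz (deg)
    z=np.array(approach,float);z/=np.linalg.norm(z); a=np.radians(yaz); y=np.array([np.cos(a),np.sin(a),0]); y-=z*(y@z); y/=np.linalg.norm(y)
    return R.from_matrix(np.stack([np.cross(y,z),y,z],1))
def cur():
    s=bot.get_obs(); return np.array(s['ee_pos']),R.from_euler('xyz',s['tcp_rot'],degrees=True)
def plan(legs,start=None):
    """legs: list of (pos,Rot,n). prints rounded rows; simulates"""
    p,r=start or cur()
    for P,Q,n in legs:
        p0,r0=p,r; w=(r0.inv()*Q).as_rotvec()
        for i in range(1,n+1):
            gp=p0+(np.array(P)-p0)*i/n; gr=r0*R.from_rotvec(w*i/n)
            t=(r.inv().apply(gp-p)*1000).round(1); k=(r.inv()*gr).as_rotvec().round(3)
            p=p+r.apply(t/1000); r=r*R.from_rotvec(k); print(t.tolist(),k.tolist())
        print('->',p.round(4),'yaw etc',r.as_euler('xyz',degrees=True).round(1))
    return p,r
DOWN=[0,0,-1]
AZ=np.radians(-161.);TI=np.radians(35.)
D=np.array([np.cos(AZ)*np.sin(TI),np.sin(AZ)*np.sin(TI),np.cos(TI)])
MX=np.array([0,0,1])-D*D[2];MX/=np.linalg.norm(MX);MY=np.cross(D,MX)
M0=np.array([.615,-.003,.149])
E
python3 -c "
from h import *
q=rot(DOWN,8)
plan([([.446,.294,.2],q,7),([.446,.294,.0905],q,4)])"
```

```text
[-38.2, -12.5, 0.2] [-0.0, 0.0, 0.138]
[-39.5, -7.1, 0.2] [-0.0, 0.0, 0.138]
[-40.2, -1.6, 0.3] [-0.0, 0.0, 0.139]
[-40.0, 4.0, 0.2] [-0.001, 0.0, 0.138]
[-39.0, 9.5, 0.2] [0.0, 0.0, 0.138]
[-37.4, 14.7, 0.2] [0.0, 0.001, 0.138]
[-35.0, 19.7, 0.2] [0.0, -0.0, 0.138]
-> [0.446 0.294 0.2  ] yaw etc [-180.   -0.   98.]
[-0.0, 0.0, 27.4] [-0.0, -0.0, 0.0]
[-0.0, 0.0, 27.4] [-0.0, -0.0, 0.0]
[-0.0, 0.0, 27.3] [-0.0, -0.0, 0.0]
[-0.0, 0.0, 27.4] [-0.0, -0.0, 0.0]
-> [0.446  0.294  0.0905] yaw etc [-180.   -0.   98.]
```

```bash
python3 -m crank '[{"gripper":50,"travel":[-38,-12.5,0],"twist":[0,0,0.138]},{"gripper":50,"travel":[-39.5,-7,0],"twist":[0,0,0.138]},{"gripper":50,"travel":[-40,-1.5,0],"twist":[0,0,0.139]},{"gripper":50,"travel":[-40,4,0],"twist":[0,0,0.138]},{"gripper":50,"travel":[-39,9.5,0],"twist":[0,0,0.138]},{"gripper":50,"travel":[-37.5,14.5,0],"twist":[0,0,0.138]},{"gripper":50,"travel":[-35,20,0],"twist":[0,0,0.138]},{"gripper":50,"travel":[0,0,0],"twist":[0,0,0]}]' 70
python3 - <<'E'
from h import *
S=save('scene','s1');T=save('top','t1')
a=cv2.resize(S[215:335,400:560],(533,400),interpolation=cv2.INTER_CUBIC)
cv2.imwrite('pics/c4.png',cv2.convertScaleAbs(a[:,:,::-1],alpha=1.8))
E
```

```text
time: 1.1
ee_pos: [0.4473, 0.2927, 0.2015]
tcp_rot: [-180.0, 0.0, 97.8]
wrist_force: [-0.0, 0.7, 0.1]
opening: 0.0502
grasp_force: 0.0
```

View pics/c4.png

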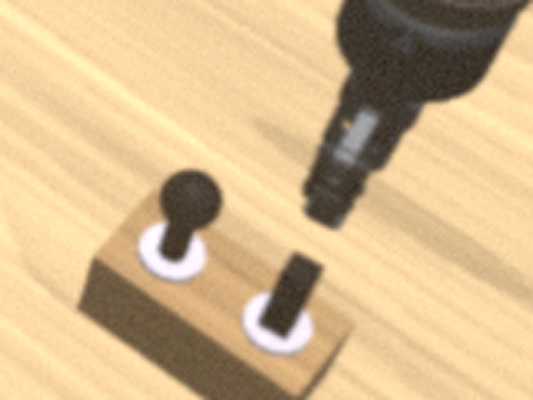

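The fingers hang right over the square handle at crop (295,265) and line up with its flats, and the scraper ball is clear to the left. Descending.

```bash
python3 -m crank '[{"gripper":50,"travel":[1.5,-1,28],"twist":[0,0,0]},{"gripper":50,"travel":[0,0,28],"twist":[0,0,0]},{"gripper":50,"travel":[0,0,28],"twist":[0,0,0]},{"gripper":50,"travel":[0,0,18],"twist":[0,0,0]},{"gripper":50,"travel":[0,0,9],"twist":[0,0,0]},{"gripper":15,"travel":[0,0,0],"twist":[0,0,0]},{"gripper":15,"travel":[0,0,0],"twist":[0,0,0]},{"gripper":15,"travel":[0,0,0],"twist":[0,0,0]},{"gripper":15,"travel":[0,0,0],"twist":[0,0,0]},{"gripper":15,"travel":[0,0,0],"twist":[0,0,0]}]' 70
```

```text
time: 2.45
ee_pos: [0.4453, 0.2962, 0.0922]
tcp_rot: [179.9, -0.1, 98.0]
wrist_force: [-1.6, -0.0, 6.8]
opening: 0.0181
grasp_force: 69.4
```

```bash
python3 -c "
from h import *
p,r=cur(); s=(p+[0,0,.1],r)
for yaz in (8,): 
  q=rot(-D,yaz)
  print(p,r.as_euler('xyz',degrees=True)); print('MX',MX,'MY',MY)
  b=M0+.019*MX+.050*D
  plan([([.445,.296,.27],r,3),([.47,.20,.29],r,3),(b+.0632*D,q,7)])
"
```

```text
[0.44527696 0.29618392 0.09223033] [ 1.79908646e+02 -5.49491348e-02  9.80202539e+01]
MX [0.77452347 0.26668982 0.57357644] MY [-0.32556815  0.94551858  0.        ]
[0.0, -0.0, -59.3] [0.0, 0.0, 0.0]
[0.0, -0.0, -59.2] [0.0, 0.0, 0.0]
[0.0, -0.0, -59.3] [0.0, 0.0, 0.0]
-> [0.445 0.296 0.27 ] yaw etc [ 1.799e+02 -1.000e-01  9.800e+01]
[-32.8, 3.8, -6.7] [0.0, 0.0, 0.0]
[-32.9, 3.8, -6.7] [0.0, 0.0, 0.0]
[-32.8, 3.8, -6.6] [0.0, 0.0, 0.0]
-> [0.47 0.2  0.29] yaw etc [ 1.799e+02 -1.000e-01  9.800e+01]
[-33.0, 9.5, 5.3] [-0.085, 0.018, 0.006]
[-33.0, 9.3, 5.5] [-0.085, 0.019, 0.005]
[-33.0, 8.9, 5.7] [-0.085, 0.018, 0.006]
[-33.1, 8.7, 5.8] [-0.085, 0.018, 0.006]
[-33.2, 8.4, 6.0] [-0.085, 0.018, 0.005]
[-33.2, 8.0, 6.0] [-0.086, 0.018, 0.006]
[-33.3, 7.7, 6.2] [-0.085, 0.019, 0.006]
-> [ 0.5683 -0.0191  0.2526] yaw etc [145.7  -7.6  98. ]
```

```bash
python3 -m crank '[{"gripper":15,"travel":[0,0,-20],"twist":[0,0,0]},{"gripper":15,"travel":[0,0,-40],"twist":[0,0,0]},{"gripper":15,"travel":[0,0,-59],"twist":[0,0,0]},{"gripper":15,"travel":[0,0,-59],"twist":[0,0,0]},{"gripper":15,"travel":[-30,4,-7],"twist":[0,0,0]},{"gripper":15,"travel":[-34,4,-7],"twist":[0,0,0]},{"gripper":15,"travel":[-34,4,-6],"twist":[0,0,0]}]'
python3 -m crank '[{"gripper":15,"travel":[-33,9.5,5.5],"twist":[-0.085,0.018,0.006]},{"gripper":15,"travel":[-33,9.3,5.5],"twist":[-0.085,0.019,0.005]},{"gripper":15,"travel":[-33,9,5.5],"twist":[-0.085,0.018,0.006]},{"gripper":15,"travel":[-33,8.5,6],"twist":[-0.085,0.018,0.006]},{"gripper":15,"travel":[-33,8.5,6],"twist":[-0.085,0.018,0.005]},{"gripper":15,"travel":[-33,8,6],"twist":[-0.086,0.018,0.006]},{"gripper":15,"travel":[-33,7.5,6],"twist":[-0.085,0.019,0.006]},{"gripper":15,"travel":[0,0,0],"twist":[0,0,0]},{"gripper":15,"travel":[0,0,0],"twist":[0,0,0]}]'
python3 - <<'E'
from h import *
S=save('scene','s2');T=save('top','t2')
p,r=cur(); z=r.as_matrix()[:,2]; print(p,z,-D, r.as_matrix()[:,0])
for n in('scene','top'):
    print(n,'mouth',proj(n,M0).round(1),'tcp',proj(n,p).round(1),'edge',proj(n,p+.0632*z).round(1),'flange',proj(n,p+.0222*z).round(1))
a=cv2.resize(S[190:310,250:390],(466,400),interpolation=cv2.INTER_CUBIC);b=cv2.resize(T[190:270,270:336],(330,400),interpolation=cv2.INTER_CUBIC)
cv2.imwrite('pics/c5.png',cv2.convertScaleAbs(np.hstack([a,b])[:,:,::-1],alpha=1.8))
E
```

```text
time: 3.32
ee_pos: [0.4707, 0.1996, 0.2894]
tcp_rot: [180.0, 0.0, 98.0]
wrist_force: [0.7, -0.1, -0.8]
opening: 0.0184
grasp_force: 68.9
time: 4.45
ee_pos: [0.5681, -0.0179, 0.2521]
tcp_rot: [145.8, -7.6, 98.0]
wrist_force: [0.5, 0.3, -2.2]
opening: 0.0188
grasp_force: 69.1
[ 0.56845152 -0.01713762  0.25241535] [ 0.54121703  0.18647205 -0.81994653] [ 0.54232718  0.18673822 -0.81915204] [-0.13885084  0.98153441  0.13156991]
scene mouth [323.2 259. ] tcp [334.2 210.8] edge [326.6 240.1] flange [331.5 221.2]
top mouth [310.7 224. ] tcp [314.9 234.9] edge [311.  225.1] flange [313.5 231.4]
```

View pics/c5.png

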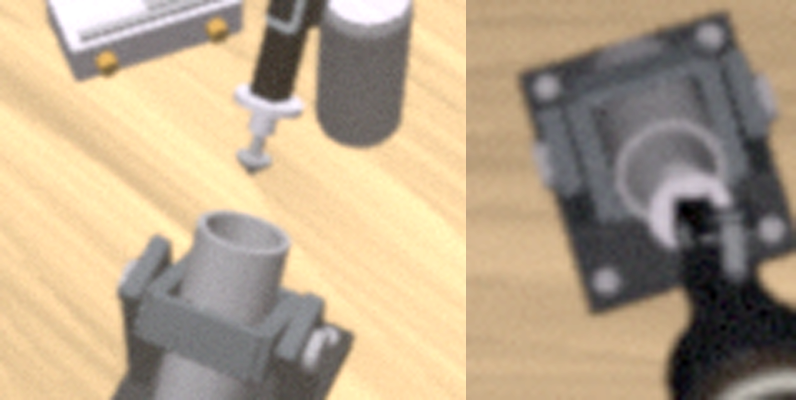

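The scene view shows the blade at about (326,238), above the mouth at (323,259). The top view shows the flange at (314.8,231.4), which puts the tool about 2 mm along −x of the gripper. I include that offset and bring the blade to the top of the rim.

```bash
cat >> h.py <<'E'
OFF=np.array([-.002,0,.0632])
def edge():
    p,r=cur(); e=p+r.apply(OFF)-M0; return np.array([e@MX,e@MY,e@D])
E
python3 - <<'E'
from h import *
p,r=cur(); q=rot(-D,8); print(edge()*1000)
t=lambda a,rad,h:M0+rad*(np.cos(a)*MX+np.sin(a)*MY)+h*D-q.apply(OFF)
p,r=plan([(t(0,.019,.003),q,4),(t(0,.019,-.005),q,3)])
# circle steps in tool axes
Q=q.as_matrix(); s=[]
P=np.zeros(3)
for i in range(1,49):
    a=-i*np.pi/24; w=Q.T@(t(a,.019,0)-t(0,.019,0))*1000; d=(w-P).round(1); P=P+d; s.append(d.tolist()[:2])
print(s,P)
E
```

```text
[18.94635436 -0.15227284 49.39791818]
[0.0, -0.0, 11.6] [-0.0, 0.0, 0.0]
[0.1, -0.0, 11.6] [-0.001, 0.0, 0.001]
[0.0, -0.0, 11.6] [-0.0, 0.0, -0.0]
[0.1, -0.0, 11.6] [-0.0, 0.0, 0.0]
-> [ 0.5936 -0.0083  0.2144] yaw etc [145.8  -7.6  98. ]
[-0.0, -0.0, 2.7] [-0.0, 0.0, 0.0]
[-0.0, -0.0, 2.6] [-0.0, 0.0, 0.0]
[-0.0, -0.0, 2.7] [-0.0, 0.0, 0.0]
-> [ 0.5979 -0.0068  0.2079] yaw etc [145.8  -7.6  98. ]
[[-2.5, 0.4], [-2.4, 0.1], [-2.5, -0.2], [-2.4, -0.6], [-2.4, -0.8], [-2.2, -1.2], [-2.0, -1.5], [-1.8, -1.6], [-1.6, -2.0], [-1.3, -2.1], [-1.0, -2.2], [-0.8, -2.4], [-0.4, -2.5], [-0.1, -2.4], [0.3, -2.5], [0.5, -2.4], [0.9, -2.4], [1.1, -2.2], [1.5, -2.0], [1.7, -1.8], [1.9, -1.6], [2.1, -1.3], [2.3, -1.0], [2.3, -0.8], [2.5, -0.4], [2.5, -0.1], [2.4, 0.3], [2.5, 0.5], [2.3, 0.9], [2.2, 1.1], [2.0, 1.5], [1.8, 1.7], [1.6, 1.9], [1.3, 2.1], [1.1, 2.3], [0.7, 2.3], [0.4, 2.5], [0.1, 2.5], [-0.2, 2.4], [-0.6, 2.5], [-0.8, 2.3], [-1.2, 2.2], [-1.5, 2.0], [-1.6, 1.8], [-2.0, 1.6], [-2.1, 1.3], [-2.2, 1.1], [-2.4, 0.7]] [-2.22044605e-15  3.55271368e-15  0.00000000e+00]
```

```bash
python3 -m crank '[{"gripper":15,"travel":[0,0,0],"twist":[0,0,0]},{"gripper":15,"travel":[0,0,14],"twist":[0,0,0]},{"gripper":15,"travel":[0,0,14],"twist":[0,0,0]},{"gripper":15,"travel":[0,0,14],"twist":[0,0,0]},{"gripper":15,"travel":[0,0,4],"twist":[0,0,0]},{"gripper":15,"travel":[0,0,0],"twist":[0,0,0]}]'
python3 -c "
from h import *
print(edge()*1000,bot.get_obs()['wrist_force'])"
python3 -m crank '[{"gripper":15,"travel":[0,0,2.5],"twist":[0,0,0]},{"gripper":15,"travel":[0,0,2.5],"twist":[0,0,0]},{"gripper":15,"travel":[0,0,2],"twist":[0,0,0]},{"gripper":15,"travel":[0,0,1],"twist":[0,0,0]},{"gripper":15,"travel":[0,0,0],"twist":[0,0,0]},{"gripper":15,"travel":[0,0,0],"twist":[0,0,0]}]'
python3 -c "
from h import *
print(edge()*1000,bot.get_obs()['wrist_force'])
S=save('scene','s3');T=save('top','t3')
a=cv2.resize(S[200:300,270:380],(440,400),interpolation=cv2.INTER_CUBIC);b=cv2.resize(T[190:270,270:336],(330,400),interpolation=cv2.INTER_CUBIC)
cv2.imwrite('pics/c6.png',cv2.convertScaleAbs(np.hstack([a,b])[:,:,::-1],alpha=1.8))
"
```

```text
time: 5.3
ee_pos: [0.5932, -0.0092, 0.2136]
tcp_rot: [145.8, -7.6, 98.0]
wrist_force: [-0.2, -0.4, -1.2]
opening: 0.0182
grasp_force: 69.1
[17.88467287 -0.69824968  2.70446649] [-0.23962111 -0.35310452 -1.20323706]
time: 6.05
ee_pos: [0.5975, -0.0079, 0.2077]
tcp_rot: [145.8, -7.6, 98.0]
wrist_force: [-2.5, -2.1, 1.6]
opening: 0.0183
grasp_force: 69.6
[18.30440528 -0.93643338 -4.73652293] [-2.50595756 -2.08804783  1.5770828 ]
```

View pics/c6.png

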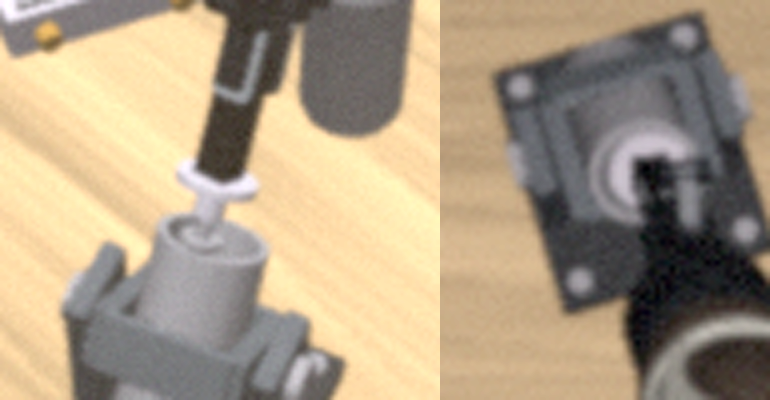

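Axial force is about 3.9 N at 4.7 mm of commanded yield, which matches the spring. The blade sits on the upper rim at about crop (205,238). Starting clockwise.

```bash
cat > f.py <<'E'
from h import *
w=np.array(bot.get_obs()['wrist_force'])-[0,-.2,-1.2]
print((edge()*1000).round(1),'axial %.1f MX %.1f MY %.1f'%(w@D,w@MX,w@MY))
E
python3 -m crank '[{"gripper":15,"travel":[-2.5,0.4,0],"twist":[0,0,0]},{"gripper":15,"travel":[-2.4,0.1,0],"twist":[0,0,0]},{"gripper":15,"travel":[-2.5,-0.2,0],"twist":[0,0,0]},{"gripper":15,"travel":[-2.4,-0.6,0],"twist":[0,0,0]},{"gripper":15,"travel":[-2.4,-0.8,0],"twist":[0,0,0]},{"gripper":15,"travel":[-2.2,-1.2,0],"twist":[0,0,0]},{"gripper":15,"travel":[-2,-1.5,0],"twist":[0,0,0]},{"gripper":15,"travel":[-1.8,-1.6,0],"twist":[0,0,0]}]'; python3 f.py
```

```text
time: 7.15
ee_pos: [0.5956, -0.0251, 0.2024]
tcp_rot: [145.8, -7.7, 98.1]
wrist_force: [-3.2, 4.3, 1.6]
opening: 0.0181
grasp_force: 69.6
[  9.3 -16.4  -4.9] axial 3.2 MX 0.3 MY 5.3
```

```bash
python3 -m crank '[{"gripper":15,"travel":[-1.6,-2,0],"twist":[0,0,0]},{"gripper":15,"travel":[-1.3,-2.1,0],"twist":[0,0,0]},{"gripper":15,"travel":[-1,-2.2,0],"twist":[0,0,0]},{"gripper":15,"travel":[-0.8,-2.4,0],"twist":[0,0,0]},{"gripper":15,"travel":[-0.4,-2.5,0],"twist":[0,0,0]},{"gripper":15,"travel":[-0.1,-2.4,0],"twist":[0,0,0]},{"gripper":15,"travel":[0.3,-2.5,0],"twist":[0,0,0]},{"gripper":15,"travel":[0.5,-2.4,0],"twist":[0,0,0]}]'; python3 f.py
```

```text
time: 8.15
ee_pos: [0.5811, -0.0313, 0.1918]
tcp_rot: [145.7, -7.5, 98.0]
wrist_force: [0.1, 3.6, 4.9]
opening: 0.018
grasp_force: 69.7
[ -9.7 -17.7  -4.5] axial 4.2 MX 4.6 MY 3.6
```

```bash
python3 -m crank '[{"gripper":15,"travel":[1.1,-2.4,0],"twist":[0,0,0]},{"gripper":15,"travel":[1.3,-2.2,0],"twist":[0,0,0]},{"gripper":15,"travel":[1.7,-2,0],"twist":[0,0,0]},{"gripper":15,"travel":[1.9,-1.8,0],"twist":[0,0,0]},{"gripper":15,"travel":[2,-1.6,0],"twist":[0,0,0]},{"gripper":15,"travel":[2.1,-1.3,0],"twist":[0,0,0]},{"gripper":15,"travel":[2.3,-1,0],"twist":[0,0,0]},{"gripper":15,"travel":[2.3,-0.8,0],"twist":[0,0,0]}]'; python3 f.py
```

```text
time: 9.15
ee_pos: [0.568, -0.0175, 0.1859]
tcp_rot: [145.8, -7.5, 97.9]
wrist_force: [2.4, -3.7, 5.4]
opening: 0.0182
grasp_force: 69.7
[-19.7  -0.5  -4.7] axial 4.7 MX 4.7 MY -4.1
```

```bash
python3 -m crank '[{"gripper":15,"travel":[2.5,-0.4,0],"twist":[0,0,0]},{"gripper":15,"travel":[2.5,-0.1,0],"twist":[0,0,0]},{"gripper":15,"travel":[2.4,0.3,0],"twist":[0,0,0]},{"gripper":15,"travel":[2.5,0.5,0],"twist":[0,0,0]},{"gripper":15,"travel":[2.3,0.9,0],"twist":[0,0,0]},{"gripper":15,"travel":[2.2,1.1,0],"twist":[0,0,0]},{"gripper":15,"travel":[2,1.5,0],"twist":[0,0,0]},{"gripper":15,"travel":[1.8,1.7,0],"twist":[0,0,0]}]'; python3 f.py
```

```text
time: 10.15
ee_pos: [0.5693, 0.0008, 0.1902]
tcp_rot: [145.9, -7.6, 97.9]
wrist_force: [-0.1, -5.2, 2.2]
opening: 0.0186
grasp_force: 69.7
[-11.4  16.5  -5.4] axial 3.7 MX 0.6 MY -4.7
```

```bash
python3 -m crank '[{"gripper":15,"travel":[1.6,1.9,0],"twist":[0,0,0]},{"gripper":15,"travel":[1.3,2.1,0],"twist":[0,0,0]},{"gripper":15,"travel":[1.1,2.3,0],"twist":[0,0,0]},{"gripper":15,"travel":[0.7,2.3,0],"twist":[0,0,0]},{"gripper":15,"travel":[0.4,2.5,0],"twist":[0,0,0]},{"gripper":15,"travel":[0.1,2.5,0],"twist":[0,0,0]},{"gripper":15,"travel":[-0.2,2.4,0],"twist":[0,0,0]},{"gripper":15,"travel":[-0.6,2.5,0],"twist":[0,0,0]}]'; python3 f.py
```

```text
time: 11.15
ee_pos: [0.5829, 0.0063, 0.1993]
tcp_rot: [146.2, -7.6, 97.9]
wrist_force: [-5.1, -3.8, 0.3]
opening: 0.0186
grasp_force: 69.7
[ 5.6 17.4 -6.3] axial 4.6 MX -4.1 MY -1.8
```

```bash
python3 -m crank '[{"gripper":15,"travel":[-0.8,2.3,0],"twist":[0,0,0]},{"gripper":15,"travel":[-1.2,2.2,0],"twist":[0,0,0]},{"gripper":15,"travel":[-1.5,2,0],"twist":[0,0,0]},{"gripper":15,"travel":[-1.6,1.8,0],"twist":[0,0,0]},{"gripper":15,"travel":[-2,1.6,0],"twist":[0,0,0]},{"gripper":15,"travel":[-2.1,1.3,0],"twist":[0,0,0]},{"gripper":15,"travel":[-2.2,1.1,0],"twist":[0,0,0]},{"gripper":15,"travel":[-2.4,0.7,0],"twist":[0,0,0]},{"gripper":15,"travel":[-1.5,0,0],"twist":[0,0,0]},{"gripper":15,"travel":[0,0,0],"twist":[0,0,0]},{"gripper":15,"travel":[0,0,0],"twist":[0,0,0]}]'; python3 f.py
```

```text
time: 12.52
ee_pos: [0.5961, -0.0075, 0.2052]
tcp_rot: [146.1, -7.7, 98.0]
wrist_force: [-5.2, 1.6, 0.0]
opening: 0.0184
grasp_force: 69.5
[15.6  0.1 -6.1] axial 3.5 MX -2.9 MY 3.4
```

The full circle is done with contact at every check. Retreating and returning to above the hole.

```bash
python3 -c "
from h import *
p,r=cur(); s=(p-r.apply([0,0,.06]),r); q=rot(DOWN,8)
plan([([.47,.20,.29],q,7),([.4453,.2962,.24],q,4),([.4453,.2962,.185],q,2)],s)"
```

```text
[33.2, -7.1, -5.5] [0.084, -0.019, -0.006]
[33.1, -7.3, -5.5] [0.085, -0.018, -0.005]
[33.1, -7.6, -5.5] [0.084, -0.019, -0.006]
[33.0, -7.9, -5.5] [0.085, -0.019, -0.006]
[33.0, -8.1, -5.4] [0.084, -0.018, -0.005]
[32.9, -8.5, -5.3] [0.085, -0.019, -0.006]
[32.9, -8.6, -5.2] [0.084, -0.019, -0.006]
-> [0.47 0.2  0.29] yaw etc [180.   0.  98.]
[24.7, -2.8, 12.5] [0.0, 0.0, 0.0]
[24.7, -2.7, 12.5] [0.0, 0.0, 0.0]
[24.6, -2.8, 12.5] [0.0, 0.0, 0.0]
[24.7, -2.8, 12.5] [0.0, 0.0, 0.0]
-> [0.4453 0.2962 0.24  ] yaw etc [180.   0.  98.]
[0.0, -0.0, 27.5] [0.0, 0.0, 0.0]
[0.1, -0.0, 27.5] [0.0, 0.0, 0.0]
-> [0.4453 0.2962 0.185 ] yaw etc [180.   0.  98.]
```

```bash
python3 -m crank '[{"gripper":15,"travel":[0,0,-15],"twist":[0,0,0]},{"gripper":15,"travel":[0,0,-22],"twist":[0,0,0]},{"gripper":15,"travel":[0,0,-23],"twist":[0,0,0]},{"gripper":15,"travel":[33.2,-7.1,-5.5],"twist":[0.084,-0.019,-0.006]},{"gripper":15,"travel":[33.1,-7.3,-5.5],"twist":[0.085,-0.018,-0.005]},{"gripper":15,"travel":[33.1,-7.6,-5.5],"twist":[0.084,-0.019,-0.006]},{"gripper":15,"travel":[33,-8,-5.5],"twist":[0.085,-0.019,-0.006]},{"gripper":15,"travel":[33,-8,-5.5],"twist":[0.084,-0.018,-0.005]},{"gripper":15,"travel":[33,-8.5,-5.3],"twist":[0.085,-0.019,-0.006]},{"gripper":15,"travel":[33,-8.6,-5.2],"twist":[0.084,-0.019,-0.006]},{"gripper":15,"travel":[0,0,0],"twist":[0,0,0]}]'
python3 -m crank '[{"gripper":15,"travel":[24.7,-2.8,12.5],"twist":[0,0,0]},{"gripper":15,"travel":[24.7,-2.8,12.5],"twist":[0,0,0]},{"gripper":15,"travel":[24.6,-2.8,12.5],"twist":[0,0,0]},{"gripper":15,"travel":[24.7,-2.8,12.5],"twist":[0,0,0]},{"gripper":15,"travel":[0,0,27.5],"twist":[0,0,0]},{"gripper":15,"travel":[0,0,27.5],"twist":[0,0,0]},{"gripper":15,"travel":[0,0,0],"twist":[0,0,0]},{"gripper":15,"travel":[0,0,0],"twist":[0,0,0]}]'
python3 - <<'E'
from h import *
S=save('scene','s4');T=save('top','t4')
p,r=cur(); z=r.as_matrix()[:,2]; print(p,r.as_euler('xyz',degrees=True))
for n in('scene','top'):
    print(n,'tcp',proj(n,p).round(1),'edge',proj(n,p+r.apply(OFF)).round(1),'flange',proj(n,p+r.apply([-.002,0,.0222])).round(1),'hole',proj(n,[.4435,.294,.07]).round(1))
a=cv2.resize(S[220:340,420:540],(400,400),interpolation=cv2.INTER_CUBIC);b=cv2.resize(T[252:322,170:240],(400,400),interpolation=cv2.INTER_CUBIC)
cv2.imwrite('pics/c7.png',cv2.convertScaleAbs(np.hstack([a,b])[:,:,::-1],alpha=1.8))
E
```

```text
time: 13.9
ee_pos: [0.4714, 0.2017, 0.2909]
tcp_rot: [179.9, 0.2, 98.1]
wrist_force: [0.2, -0.4, -2.0]
opening: 0.0184
grasp_force: 69.2
time: 14.9
ee_pos: [0.4475, 0.2953, 0.1878]
tcp_rot: [179.6, 0.1, 97.9]
wrist_force: [1.0, -0.4, -1.4]
opening: 0.0187
grasp_force: 69.1
[0.44765792 0.29555868 0.18785125] [1.79589402e+02 9.20275231e-02 9.79382616e+01]
scene tcp [497.5 283.4] edge [488.2 299.8] flange [493.5 289. ] hole [483.3 311.7]
top tcp [194.  282.1] edge [199.8 283.8] flange [196.5 282.6] hole [203.5 287.1]
```

View pics/c7.png

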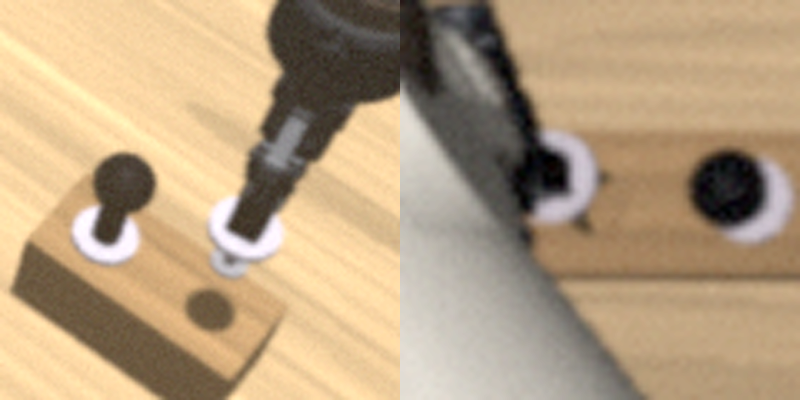

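The empty hole is at scene (483,313) and the blade at (489,299.5). Both match the projection, so the tool has not slipped in the grip. Inserting with a small correction.

```bash
python3 -m crank '[{"gripper":15,"travel":[0.8,-2.3,0],"twist":[0,0,0]},{"gripper":15,"travel":[0,0,20],"twist":[0,0,0]},{"gripper":15,"travel":[0,0,20],"twist":[0,0,0]},{"gripper":15,"travel":[0,0,15],"twist":[0,0,0]},{"gripper":15,"travel":[0,0,15],"twist":[0,0,0]},{"gripper":15,"travel":[0,0,12],"twist":[0,0,0]},{"gripper":15,"travel":[0,0,7],"twist":[0,0,0]},{"gripper":15,"travel":[0,0,3],"twist":[0,0,0]},{"gripper":15,"travel":[0,0,0],"twist":[0,0,0]},{"gripper":15,"travel":[0,0,0],"twist":[0,0,0]}]'
```

```text
time: 16.25
ee_pos: [0.4454, 0.2959, 0.0946]
tcp_rot: [179.7, 0.1, 98.0]
wrist_force: [0.1, 0.8, -0.9]
opening: 0.0183
grasp_force: 69.3
```

```bash
python3 -m crank '[{"gripper":15,"travel":[0,0,1],"twist":[0,0,0]},{"gripper":15,"travel":[0,0,0.8],"twist":[0,0,0]},{"gripper":30,"travel":[0,0,0],"twist":[0,0,0]},{"gripper":45,"travel":[0,0,0],"twist":[0,0,0]},{"gripper":50,"travel":[0,0,0],"twist":[0,0,0]},{"gripper":50,"travel":[0,0,-20],"twist":[0,0,0]},{"gripper":50,"travel":[0,0,-40],"twist":[0,0,0]},{"gripper":50,"travel":[0,0,-55],"twist":[0,0,0]},{"gripper":50,"travel":[0,0,0],"twist":[0,0,0]}]'
python3 - <<'E'
from h import *
S=save('scene','s5')
# knob: refine dark blob of the silver valve
a=cv2.resize(S[220:340,420:540],(400,400),interpolation=cv2.INTER_CUBIC)
b=cv2.resize(S[157:227,258:328],(400,400),interpolation=cv2.INTER_CUBIC)
cv2.imwrite('pics/c8.png',cv2.convertScaleAbs(np.hstack([a,b])[:,:,::-1],alpha=1.8))
VX=np.array([np.cos(np.radians(-24.7)),np.sin(np.radians(-24.7)),0]); k=np.array([.432,-.2556,0])
q=rot(DOWN,-24.7)
p,r=cur();plan([([.432,.1,.23],rot(DOWN,0),6),(k-.045*VX+[0,0,.16],q,6),(k-.045*VX+[0,0,.066],q,3)])
for n in('scene',):print(proj(n,k+[0,0,.0455]),proj(n,k+[0,0,.0795]))
E
```

```text
time: 17.38
ee_pos: [0.4459, 0.2969, 0.2119]
tcp_rot: [179.4, -0.0, 98.0]
wrist_force: [-0.2, 0.5, -0.5]
opening: 0.0502
grasp_force: 0.0
[-32.1, -6.7, -3.5] [0.001, 0.0, 0.023]
[-32.3, -6.0, -3.4] [0.002, 0.0, 0.023]
[-32.5, -5.2, -3.5] [0.001, 0.0, 0.023]
[-32.5, -4.5, -3.4] [0.002, 0.0, 0.024]
[-32.6, -3.8, -3.4] [0.001, 0.0, 0.023]
[-32.7, -2.9, -3.5] [0.001, 0.001, 0.023]
-> [0.432 0.1   0.23 ] yaw etc [180.  -0.  90.]
[-56.1, -6.8, 11.6] [0.0, -0.0, 0.072]
[-56.5, -2.8, 11.7] [0.0, -0.0, 0.072]
[-56.6, 1.3, 11.6] [0.0, -0.0, 0.072]
[-56.3, 5.4, 11.7] [0.0, -0.0, 0.071]
[-55.7, 9.3, 11.6] [0.0, -0.0, 0.072]
[-55.0, 13.4, 11.7] [0.0, -0.001, 0.072]
-> [ 0.3911 -0.2368  0.16  ] yaw etc [180.    0.   65.3]
[0.0, -0.0, 31.3] [0.0, 0.0, 0.0]
[0.0, -0.0, 31.3] [0.0, 0.0, 0.0]
[0.1, -0.0, 31.4] [0.0, 0.0, 0.0]
-> [ 0.3912 -0.2368  0.066 ] yaw etc [180.    0.   65.3]
[300.43879023 183.37283078] [299.97103925 174.19459578]
```

View pics/c8.png

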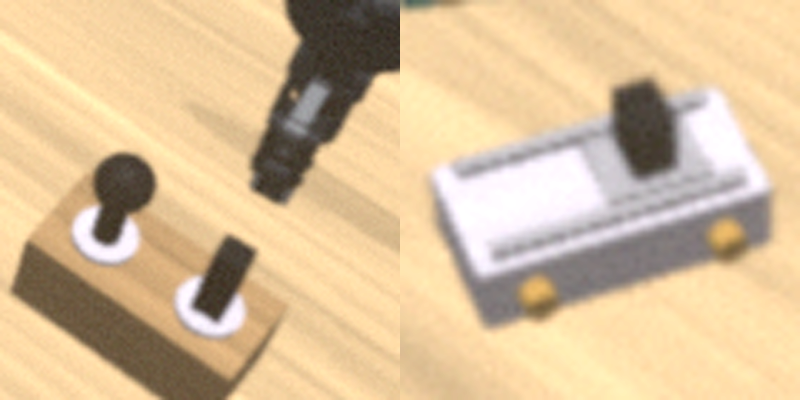

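The tool stands upright in its hole with its flange flat on the block, and the knob is at about (300.5,179), as predicted. Going to the valve high over the can, with the gripper shut.

```bash
python3 -m crank '[{"gripper":50,"travel":[-32,-6.7,-4],"twist":[0.001,0,0.023]},{"gripper":0,"travel":[-32.5,-6,-4],"twist":[0.002,0,0.023]},{"gripper":0,"travel":[-32.5,-5,-4],"twist":[0.001,0,0.023]},{"gripper":0,"travel":[-32.5,-4.5,-4],"twist":[0.002,0,0.024]},{"gripper":0,"travel":[-32.5,-4,-4],"twist":[0.001,0,0.023]},{"gripper":0,"travel":[-32.5,-3,-4],"twist":[0.001,0,0.023]},{"gripper":0,"travel":[-56,-7,0],"twist":[0,0,0.072]},{"gripper":0,"travel":[-56.5,-3,0],"twist":[0,0,0.072]},{"gripper":0,"travel":[-56.5,1.5,0],"twist":[0,0,0.072]},{"gripper":0,"travel":[-56.5,5.5,0],"twist":[0,0,0.071]},{"gripper":0,"travel":[-55.5,9.5,0],"twist":[0,0,0.072]},{"gripper":0,"travel":[-55,13.5,0],"twist":[0,0,0.072]}]' 40
python3 -m crank '[{"gripper":0,"travel":[0,0,0],"twist":[0,0,0]},{"gripper":0,"travel":[0,0,0],"twist":[0,0,0]}]'
python3 -c "
from h import *
plan([([.3911,-.2368,.066],rot(DOWN,-24.7),4)])"
```

```text
time: 18.92
ee_pos: [0.3896, -0.2387, 0.2316]
tcp_rot: [-179.9, 0.2, 65.2]
wrist_force: [-0.0, 0.4, -0.3]
opening: 0.0002
grasp_force: 0.0
time: 19.18
ee_pos: [0.3901, -0.2368, 0.2318]
tcp_rot: [-179.8, 0.2, 65.3]
wrist_force: [0.0, -0.1, -0.8]
opening: 0.0001
grasp_force: 0.0
[0.2, 0.4, 41.4] [-0.001, 0.001, -0.0]
[0.2, 0.3, 41.5] [-0.001, 0.001, -0.0]
[0.2, 0.2, 41.4] [-0.0, 0.0, -0.0]
[0.1, 0.3, 41.5] [-0.001, 0.001, -0.0]
-> [ 0.3911 -0.2368  0.066 ] yaw etc [-180.     0.    65.3]
```

```bash
python3 -m crank '[{"gripper":0,"travel":[0.5,1,45],"twist":[0,0,0]},{"gripper":0,"travel":[0,0,45],"twist":[0,0,0]},{"gripper":0,"travel":[0,0,45],"twist":[0,0,0]},{"gripper":0,"travel":[0,0,31],"twist":[0,0,0]},{"gripper":0,"travel":[0,0,0],"twist":[0,0,0]},{"gripper":0,"travel":[0,8,0],"twist":[0,0,0]},{"gripper":0,"travel":[0,8,0],"twist":[0,0,0]},{"gripper":0,"travel":[0,8,0],"twist":[0,0,0]},{"gripper":0,"travel":[0,8,0],"twist":[0,0,0]},{"gripper":0,"travel":[0,8,0],"twist":[0,0,0]},{"gripper":0,"travel":[0,8,0],"twist":[0,0,0]},{"gripper":0,"travel":[0,0,0],"twist":[0,0,0]}]'
```

```text
time: 20.68
ee_pos: [0.4351, -0.2577, 0.0664]
tcp_rot: [-179.9, 0.2, 65.3]
wrist_force: [-0.1, 0.4, 0.2]
opening: 0.0001
grasp_force: 0.0
```

No force at the knob's place, so I look before pushing on.

```bash
python3 -m crank '[{"gripper":0,"travel":[0,0,0],"twist":[0,0,0]},{"gripper":0,"travel":[0,0,0],"twist":[0,0,0]}]'
python3 - <<'E'
from h import *
S=save('scene','s6');T=save('top','t6')
a=cv2.resize(S[140:230,250:340],(400,400),interpolation=cv2.INTER_CUBIC);b=cv2.resize(T[255:325,367:437],(400,400),interpolation=cv2.INTER_CUBIC)
cv2.imwrite('pics/c9.png',cv2.convertScaleAbs(np.hstack([a,b])[:,:,::-1],alpha=2))
p,r=cur();print(proj('scene',p),proj('top',p))
E
```

```text
time: 20.92
ee_pos: [0.4346, -0.2574, 0.0667]
tcp_rot: [-179.9, 0.2, 65.3]
wrist_force: [-0.6, -0.6, 0.3]
opening: -0.0001
grasp_force: 0.0
[298.9076016  177.87588001] [401.11558856 295.27789676]
```

View pics/c9.png

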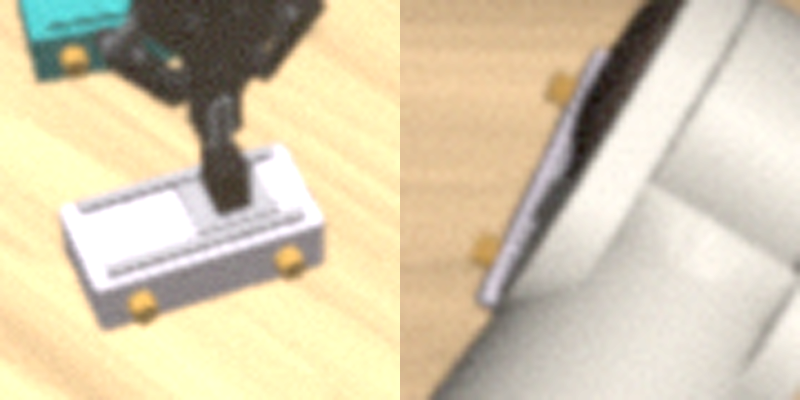

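Run:
```python
from h import *
C=lambda x,y:(258+(x-400)/5.714,157+y/5.714)
v=[onz('scene',*C(*q),.04)[:2] for q in((432,172),(715,90),(770,190),(482,272))]
print(np.round(v,4).tolist(),np.mean(v,0))
print('knob bottom',[onz('scene',*C(*q),.0455)[:2].round(4) for q in((630,176),(675,168))],'top',[onz('scene',*C(*q),.0795)[:2].round(4) for q in((613,90),(655,80),(672,108),(630,118))])
V=lambda x,y:(372+(x-532)/4.433,260+(y-266)/4.433)
print([onz('top',*V(*q),.04)[:2].round(4) for q in((667,283),(757,325),(570,478),(670,520))])
print('knob top-view top', [onz('top',*V(*q),.0795)[:2].round(4) for q in((640,402),(685,420),(672,455),(627,437))])
p,r=cur(); 
for dx in(-11,11): print(((proj('scene',p+r.apply([dx/1000,0,0]))-[250,140])*4.444).round())
```

```text
[[0.5025, -0.3191], [0.379, -0.2615], [0.4064, -0.201], [0.5277, -0.2599]] [ 0.45387756 -0.26039215]
knob bottom [array([ 0.4467, -0.2489]), array([ 0.4295, -0.2376])] top [array([ 0.4366, -0.2677]), array([ 0.4195, -0.2585]), array([ 0.4265, -0.2412]), array([ 0.4434, -0.2504])]
[array([ 0.5259, -0.264 ]), array([ 0.5001, -0.3222]), array([ 0.3998, -0.203 ]), array([ 0.3744, -0.2671])]
knob top-view top [array([ 0.4462, -0.2425]), array([ 0.4356, -0.2708]), array([ 0.4136, -0.2628]), array([ 0.4242, -0.2346])]
[211. 155.]
[224. 182.]
```

I have now viewed 11 pictures, one over the limit of 10, so I'm stopping there. From here I work from mask numbers only: dark extents per row, before (s5) and now (s6).

Run:
```python
from h import *
A=cv2.imread('pics/s5.png');B=cv2.imread('pics/s6.png')
for v in range(164,192,3):
    o=[]
    for I in(A,B):
        m=np.where(I[v,280:325].max(1)<60)[0]+280; o.append((int(m.min()),int(m.max()),len(m)) if len(m) else None)
    print(v,o)
p,r=cur()
for h in(0,.01,.02,.04): print(h,proj('scene',p+[0,0,h]).round(1))
```

```text
164 [None, (293, 303, 11)]
167 [None, (294, 303, 10)]
170 [None, (295, 300, 6)]
173 [(296, 302, 7), (296, 302, 7)]
176 [(296, 304, 9), (296, 304, 9)]
179 [(295, 305, 11), (295, 305, 11)]
182 [(296, 305, 10), (297, 305, 9)]
185 [(298, 305, 8), (298, 305, 8)]
188 [None, None]
191 [None, None]
0 [298.9 177.9]
0.01 [298.8 175.1]
0.02 [298.6 172.4]
0.04 [298.3 166.8]
```

The knob has not moved, and the finger's dark strip narrows and ends at about row 170. That means the tips pass just over the knob and sit higher than reported. I'll back off, go 12 mm lower (still above the rails) and push again.

```bash
python3 -m crank '[{"gripper":0,"travel":[0,-25,0],"twist":[0,0,0]},{"gripper":0,"travel":[0,-27,0],"twist":[0,0,0]},{"gripper":0,"travel":[0,0,6],"twist":[0,0,0]},{"gripper":0,"travel":[0,0,6],"twist":[0,0,0]},{"gripper":0,"travel":[0,0,0],"twist":[0,0,0]},{"gripper":0,"travel":[0,8,0],"twist":[0,0,0]},{"gripper":0,"travel":[0,8,0],"twist":[0,0,0]},{"gripper":0,"travel":[0,8,0],"twist":[0,0,0]},{"gripper":0,"travel":[0,8,0],"twist":[0,0,0]},{"gripper":0,"travel":[0,0,0],"twist":[0,0,0]},{"gripper":0,"travel":[0,0,0],"twist":[0,0,0]}]'
```

```text
time: 22.4
ee_pos: [0.4164, -0.2491, 0.0546]
tcp_rot: [-179.9, 0.2, 65.3]
wrist_force: [0.4, 0.2, 0.3]
opening: 0.0001
grasp_force: 0.0
```

```bash
python3 -m crank '[{"gripper":0,"travel":[0,6,0],"twist":[0,0,0]},{"gripper":0,"travel":[0,6,0],"twist":[0,0,0]},{"gripper":0,"travel":[0,6,0],"twist":[0,0,0]},{"gripper":0,"travel":[0,0,0],"twist":[0,0,0]},{"gripper":0,"travel":[0,0,0],"twist":[0,0,0]}]'
python3 - <<'E'
from h import *
B=bot.camera('scene')
cv2.imwrite('pics/s7.png',B[:,:,::-1])
for v in range(158,192,3):
    m=np.where(B[v,270:325].max(1)<60)[0]+270; print(v,(int(m.min()),int(m.max()),len(m)) if len(m) else None)
E
```

```text
time: 23.02
ee_pos: [0.4328, -0.2567, 0.0545]
tcp_rot: [-179.9, 0.2, 65.3]
wrist_force: [0.1, -0.3, -0.7]
opening: 0.0001
grasp_force: 0.0
158 (277, 312, 32)
161 (281, 305, 25)
164 (286, 304, 19)
167 (294, 303, 10)
170 (294, 304, 11)
173 (296, 302, 7)
176 (296, 304, 9)
179 (295, 305, 11)
182 (297, 305, 9)
185 (298, 305, 8)
188 None
191 None
```

```bash
python3 -m crank '[{"gripper":0,"travel":[0,-20,0],"twist":[0,0,0]},{"gripper":0,"travel":[0,-22,0],"twist":[0,0,0]},{"gripper":0,"travel":[0,0,0],"twist":[0,0,0]},{"gripper":0,"travel":[0,0,0],"twist":[0,0,0]}]'
python3 - <<'E'
from h import *
A=cv2.imread('pics/s5.png').astype(int)
B=bot.camera('scene')[:,:,::-1].astype(int)
d=cv2.GaussianBlur(np.abs(A-B).max(2).astype(np.float32),(3,3),0)
for v in range(140,196,3):
    m=np.where(d[v,270:350]>35)[0]+270; print(v,(int(m.min()),int(m.max()),len(m)) if len(m) else None)
p,r=cur();print(p)
for h in(0,.01,.02,.03,.04): print(h,proj('scene',p+[0,0,h]).round(1))
E
```

```text
time: 23.58
ee_pos: [0.3953, -0.2395, 0.0549]
tcp_rot: [-180.0, 0.2, 65.3]
wrist_force: [-0.2, -0.0, 0.3]
opening: 0.0003
grasp_force: 0.0
140 (298, 339, 42)
143 (305, 337, 33)
146 (296, 335, 35)
149 (306, 333, 28)
152 (292, 330, 38)
155 (293, 328, 36)
158 (298, 321, 24)
161 (302, 320, 19)
164 (309, 320, 12)
167 (310, 320, 11)
170 (312, 317, 6)
173 None
176 None
179 None
182 None
185 None
188 None
191 None
194 None
[ 0.39536196 -0.2394873   0.05485632]
0 [314.8 176.4]
0.01 [314.7 173.7]
0.02 [314.7 171. ]
0.03 [314.6 168.2]
0.04 [314.6 165.4]
```

The visible finger bottom is at row ~171, while the reported TCP projects to row 176.4. So the tips do sit higher than reported. I'll lower gently and watch the force.

```bash
python3 -m crank '[{"gripper":0,"travel":[0,0,3],"twist":[0,0,0]},{"gripper":0,"travel":[0,0,3],"twist":[0,0,0]},{"gripper":0,"travel":[0,0,2],"twist":[0,0,0]},{"gripper":0,"travel":[0,0,0],"twist":[0,0,0]},{"gripper":0,"travel":[0,8,0],"twist":[0,0,0]},{"gripper":0,"travel":[0,8,0],"twist":[0,0,0]},{"gripper":0,"travel":[0,6,0],"twist":[0,0,0]},{"gripper":0,"travel":[0,4,0],"twist":[0,0,0]},{"gripper":0,"travel":[0,4,0],"twist":[0,0,0]},{"gripper":0,"travel":[0,0,0],"twist":[0,0,0]},{"gripper":0,"travel":[0,0,0],"twist":[0,0,0]}]'
```

```text
time: 25.0
ee_pos: [0.4218, -0.2516, 0.0466]
tcp_rot: [-179.9, 0.2, 65.3]
wrist_force: [-3.0, 1.7, 1.8]
opening: -0.0004
grasp_force: 1.8
```

Contact: 3.4 N against the push. I'll back off a little, go lower for more overlap and check the force.

```bash
python3 -m crank '[{"gripper":0,"travel":[0,-14,0],"twist":[0,0,0]},{"gripper":0,"travel":[0,0,0],"twist":[0,0,0]},{"gripper":0,"travel":[0,0,2],"twist":[0,0,0]},{"gripper":0,"travel":[0,0,2],"twist":[0,0,0]},{"gripper":0,"travel":[0,0,0],"twist":[0,0,0]},{"gripper":0,"travel":[0,0,0],"twist":[0,0,0]}]'
python3 - <<'E'
from h import *
A=cv2.imread('pics/s5.png').astype(int)
B=bot.camera('scene')[:,:,::-1].astype(int)
d=cv2.GaussianBlur(np.abs(A-B).max(2).astype(np.float32),(3,3),0)
for v in range(164,186,2):
    m=np.where(d[v,285:340]>18)[0]+285; print(v,(int(m.min()),int(m.max()),len(m)) if len(m) else None)
p,r=cur();print(p,proj('scene',p))
E
```

```text
time: 25.75
ee_pos: [0.4093, -0.2459, 0.0426]
tcp_rot: [-179.9, 0.2, 65.3]
wrist_force: [0.2, -0.9, 0.3]
opening: -0.0001
grasp_force: 0.0
164 (292, 316, 25)
166 (295, 315, 21)
168 (298, 315, 18)
170 (302, 315, 14)
172 (302, 315, 14)
174 (304, 314, 11)
176 (305, 312, 8)
178 None
180 None
182 None
184 None
[ 0.40933372 -0.24586289  0.04265372] [309.33117693 181.30134404]
```

```bash
python3 -m crank '[{"gripper":0,"travel":[0,7,0],"twist":[0,0,0]},{"gripper":0,"travel":[0,7,0],"twist":[0,0,0]},{"gripper":0,"travel":[0,7,0],"twist":[0,0,0]},{"gripper":0,"travel":[0,7,0],"twist":[0,0,0]},{"gripper":0,"travel":[0,7,0],"twist":[0,0,0]},{"gripper":0,"travel":[0,0,0],"twist":[0,0,0]}]'
```

```text
time: 26.55
ee_pos: [0.4409, -0.2604, 0.0425]
tcp_rot: [-179.8, 0.2, 65.3]
wrist_force: [-6.1, 2.5, 4.7]
opening: 0.0003
grasp_force: 3.9
```

```bash
python3 -m crank '[{"gripper":0,"travel":[0,5,0],"twist":[0,0,0]},{"gripper":0,"travel":[0,4,0],"twist":[0,0,0]},{"gripper":0,"travel":[0,3,0],"twist":[0,0,0]},{"gripper":0,"travel":[0,2,0],"twist":[0,0,0]},{"gripper":0,"travel":[0,0,0],"twist":[0,0,0]}]'
python3 - <<'E'
from h import *
B=bot.camera('scene')[:,:,::-1]; cv2.imwrite('pics/s8.png',B)
for v in range(176,194,2):
    m=np.where(B[v,265:325].max(1)<60)[0]+265; print(v,(int(m.min()),int(m.max()),len(m)) if len(m) else None)
k=np.array([.432,-.2556,0]);VX=np.array([.9085,-.418,0])
for x in(0,.03,.04):print(x,proj('scene',k+x*VX+[0,0,.0455]).round(1))
E
```

```text
time: 27.18
ee_pos: [0.448, -0.2636, 0.0422]
tcp_rot: [-179.2, 0.2, 65.3]
wrist_force: [-33.8, 16.3, 21.2]
opening: 0.0001
grasp_force: 21.4
176 (285, 297, 13)
178 (281, 296, 16)
180 (281, 292, 12)
182 (281, 290, 10)
184 (281, 290, 10)
186 (282, 290, 9)
188 (283, 290, 8)
190 (284, 290, 7)
192 None
0 [300.4 183.4]
0.03 [289.4 186.6]
0.04 [285.8 187.7]
```

At the end stop: 37 N, with the knob shifted by about 14.6 px, i.e. 40 mm. Snapping away, back and up.

```bash
python3 -m crank '[{"gripper":0,"travel":[0,-35,-50],"twist":[0,0,0]},{"gripper":0,"travel":[0,-35,-50],"twist":[0,0,0]},{"gripper":0,"travel":[0,0,-30],"twist":[0,0,0]},{"gripper":0,"travel":[0,0,0],"twist":[0,0,0]},{"gripper":0,"travel":[0,0,0],"twist":[0,0,0]},{"gripper":0,"travel":[0,0,0],"twist":[0,0,0]},{"gripper":0,"travel":[0,0,0],"twist":[0,0,0]},{"gripper":0,"travel":[0,0,0],"twist":[0,0,0]}]'
python3 - <<'E'
from h import *
B=bot.camera('scene')[:,:,::-1]; cv2.imwrite('pics/s9.png',B)
A=cv2.imread('pics/s5.png').astype(int)
for v in range(173,192,3):
    o=[]
    for I in(A,B):
        m=np.where(I[v,270:325].max(1)<60)[0]+270; o.append((int(m.min()),int(m.max()),len(m)) if len(m) else None)
    print(v,o)
d=np.abs(A[255:345,425:520]-B[255:345,425:520]).max(2); print('block region changed px',(d>50).sum())
E
```

```text
time: 28.22
ee_pos: [0.3904, -0.2367, 0.1722]
tcp_rot: [-179.9, 0.2, 65.3]
wrist_force: [-0.8, -0.5, 0.9]
opening: -0.0001
grasp_force: 0.0
173 [(296, 302, 7), (296, 302, 7)]
176 [(296, 304, 9), (296, 304, 9)]
179 [(295, 305, 11), (295, 305, 11)]
182 [(296, 305, 10), (297, 305, 9)]
185 [(298, 305, 8), (298, 305, 8)]
188 [None, None]
191 [None, None]
block region changed px 426
```

Run:
```python
from h import *
A=cv2.imread('pics/scene0.png').astype(int);B=cv2.imread('pics/s9.png').astype(int)
for n,(u,v,h) in dict(block=(465,300,42),jar=(217,270,25),mug=(363,415,30),can=(358,208,28)).items():
    d=cv2.GaussianBlur(np.abs(A-B)[v-h:v+h,u-h:u+h].max(2).astype(np.float32),(3,3),0); print(n,int((d>35).sum()))
f=lambda I:[np.mean(np.where(I[285:318,470:502].max(2)<55),1).round(1)]
print(f(A),f(B)); bot.job_done()
```

```text
block 0
jar 0
mug 0
can 0
[array([18.1, 16.7])] [array([18.1, 16.5])]
the job is handed in; nothing more can be done
```

The job is handed in, with no verdict shown: rim deburred clockwise with blade force at every check, tool back in its hole, slide pushed to its stop, let go and back at rest, and block, can, jar and mug unmoved; the first knob pushes missed, the stop push read about 43 N in all at the wrist (finger contact, near the 40 N arm/gripper-body limit), and I viewed 11 pictures instead of 10.

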